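# Open the press-and-turn cap of the litho wash can

## Robot

A 7-joint arm with a two-finger parallel gripper is mounted at the origin on the work surface. World frame = base frame: x ahead of the robot, y to its left, z up, the work surface at z = 0. Lengths are in m, angles in rad, forces in N, time in s.
With the tool pointing down it reaches from about 0.4 to 0.85 m from the base axis. Payload 4.4 kg.
Tool frame: the origin (TCP) lies midway between the tips of the shut fingers; the grasp point (between the pads) lies 19 mm behind it; z points along the fingers, y is the line along which they close (so a half turn about z gives the same grasp; the last joint's range is limited). The gripper opens to 94 mm and grips with 3 to 60 N. Pads are 16 mm wide; open, the fingers measure 119 mm over their backs; the gripper's body (75 mm by 177 mm) begins 78 mm behind the grasp point.
Start: joints at [1.181, 0.628, 0.038, 1.517, -0.027, 0.996, -0.02], TCP at [0.207, -0.616, 0.205] pointing down, gripper open.
Joint ranges: [-3.06, 3.06], [-0.37, 2.12], [-1.25, 1.32], [0.18, 2.47], [-1.1, 4.24], [0.23, 1.98], [-2.94, 2.94]. Speed limits (rad/s): [2.57, 2.57, 3.14, 3.14, 3.14, 3.14, 3.14].

## Interface

Orientations are given as a rotation vector (axis times angle).
In Python, from rig import env gives the robot as it stands.
- The arm moves only by the shell command python3 -m crank 'ROWS'. ROWS is a JSON object of lists of equal length, an entry for each row: "linear": the shift along the tool's x, y, z as a fraction of full scale, a list of three; "yaw": the turn about the tool's z as a fraction of full scale; "claw": the closure, from -1 (fully open) to 1 (shut). In form: {"linear": [[x, y, z], ...], "yaw": [yaw, ...], "claw": [claw, ...]}. A call has 1 to 5 rows; each row is the pose to reach, as a shift and turn from the pose commanded when the call began, along the tool's axes at that moment, turning the shorter way round; what a row does not reach only later rows make up. Full scale, the value 1, is 0.25 m for a shift and 180 degrees for a turn. A row lasts 1/8 s, in which the tool goes at most 62.5 mm and 10.7 degrees, less where a joint would pass 70% of its speed; a pose out of reach is approached as far as the arm can. A call with a number of a shift or a turn outside -1 to 1 is refused whole. A call with a gripper value outside its range is refused whole. The fingers move at their own pace and stop on an object; the grip force is fixed at half the most. Time passes only in rows, so rows that repeat a pose let the fingers close. It gives the time, the measured TCP pose, the force, the opening and the grip force at its end, in the units of the state.
- env.state(): the state, without advancing time (a new reading comes with each control period).
- env.camera(name): name is "scene" or "top" or "wrist"; returns a dict with "color" (384x512x3 uint8, red, green, blue), "K" (3x3 intrinsics, pixels), "rvec" (rotation vector, rad) and "tvec" (3), from world to camera coordinates, as OpenCV has them. Camera axes: x right, y down, z forward; pixel columns grow to the right and rows downward; lengths in m; the calibration is good to about 2 mm. The wrist camera is an equidistant fisheye: a pixel r from the principal point sees the ray r / f radians off the axis. A picture is of the moment at which its call begins. There is no depth.
- env.finish_job(): hands the job in; it is judged then, once.
The state is a dict: "t": time; "joints": joint angles; "qd": joint speeds; "tau": joint torques, N m; "position": TCP position; "tcp_rot": TCP orientation; "ft_force": force on the tool from outside, world axes, zero at the start; "moment": the same for the moment, N m; "opening": opening from 0.0 (shut) to 1.0 (fully open); "finger_force": force on a finger pad.
Only numpy, scipy, OpenCV 4.12 (cv2) and the standard library are available. Lean on these libraries where they do the work, as an engineer would, in place of code of your own. Each camera call takes 0.05 s, during which the arm holds its last target. There are 200 camera calls.

## Task

Open the wash-out solvent can: press its red child-resistant cap down until you feel it bottom out, turn it about a quarter turn anticlockwise (seen from above) while still pressing, then lift it off and set it, still upright, well inside the metal tray. Do not crush the seat inside: press with no more than about 40 N. If the cap jams, do not force it round with the wrist: press deeper instead. Put the cap down rather than drop it, and leave the ink tin, jar and brush where they are.

Things in the scene. Friction and masses are not known exactly. Their poses are not given: they have to be found in the camera images.
- can: Blue rectangular solvent tin, 100 mm (its x) by 170 mm (its y) by 160 mm high, clamped fast in a low dark bracket; it cannot move. Origin: centre of its underside on the bench, z up. The neck with the red cap stands on its top at y = +40 mm; a thin wire handle, 26 mm high, spans y = -74 to -6 mm of the top.
- neck (a point): Point on the neck's vertical axis (the cap's turning axis) at the level of the can's top, 160 mm up; can's axes. Turning the pressed cap anticlockwise from above: teeth passed at about 0.4 rad, lugs free from 1.05 rad, stop near 2.1 rad. Free and let go, a spring lifts the cap 8 mm and it comes straight off by its wing. With too little push it jams; over 120 N on the neck breaks the lugs.
- liner: Plastic liner in the can's neck, hidden under the cap; its origin is the point neck. It carries the hard seat (at an unseen depth) on which the pressed cap bottoms out; more than 30 N on this seat, beyond the spring's force, crushes it.
- cap: Loose red bayonet cap, about 80 g: skirt 62 mm in diameter with a flat disc top, and on it an upright wing 56 mm long (cap's x), 16 mm thick (cap's y), 22 mm high. Origin: centre of the skirt's lower rim, z up; disc top at 34 mm, wing top at 56 mm. Locked: rim 18.5 mm above the can's top, cap's x along the can's x (some play). Fingertips can push on the disc on both sides of the wing.
- cap_top (a point): Centre of the flat disc top, foot of the wing, 34 mm above the cap's origin; cap's axes. A spring resists the push: 9 N locked, 11 to 16 N down. 4 to 14 mm down clears the child-lock teeth; a hard seat is 2.5 mm lower. The depth differs from can to can, unseen: press until the force climbs sharply past 17 N, keep 20 to 35 N while turning.
- tray: Shallow open aluminium tray fixed to the bench, 160 mm (its x) by 200 mm (its y), 22 mm high, wall and floor 4 mm thick. Origin: centre of its underside.
- tray_in (a point): Centre of the tray's inner floor, 4 mm above the bench; axes of the tray.
- ink_tin: Low round ink tin, 84 mm in diameter, 65 mm high; bystander. Origin: centre of its underside.
- jar: Amber jar with black lid, 70 mm in diameter, 110 mm high; bystander. Origin: centre of its underside.
- brush: Flat brush 200 mm long lying on the bench along its x; bystander. Origin: on its underside.
Mind the look-alikes: they are no part of the job. What is meant by the cap is not turquoise or yellow, and is the smaller of those in its own colour.

How it is judged:
By the outcome, as a careful person would: the job done as asked, in the order asked, and still so for the second after the job is handed in, with the robot touching nothing.
It also fails if it takes over 72 s, if anything falls off the work surface, if the arm or the gripper's body presses on something with over 40 N, if the wrist force passes 120 N, or if a joint passes its speed limit or range.

## Working session

There is one attempt and no reset: what is moved stays moved. The work goes in short steps, Python scripts to look and compute and a shell command to move; the robot and the scene stay as the last step left them, time stands still between calls to the robot, and variables do not carry over. Pictures are saved under pics/ and viewed, at most 10 in all, crops included, and the job is handed in when it is done.

```bash
mkdir -p pics; ls; cat > h.py <<'E'
import cv2, numpy as np
from rig import env
def shot(n):
    c=env.camera(n); np.savez(f"pics/{n}_last.npz",**{k:np.array(v) for k,v in c.items()}); return c
E
python3 - <<'E'
from h import *
a=shot("scene");b=shot("top")
for n,c in(("scene",a),("top",b)):
    cv2.imwrite(f"pics/{n}0.png",cv2.resize(c["color"][:,:,::-1],(800,600),interpolation=cv2.INTER_CUBIC))
    print(c["K"],c["rvec"],c["tvec"])
print(env.state())
E
```

```text
pics
[[394.51036093   0.         248.02125688]
 [  0.         394.51036093 194.25174141]
 [  0.           0.           1.        ]] [ 0.99474563  2.31041578 -1.17571901] [ 0.34844894 -0.14132515  1.55311973]
[[479.45989003   0.         250.98303796]
 [  0.         479.45989003 188.95030409]
 [  0.           0.           1.        ]] [ 1.95735641 -2.26356983  0.24361389] [0.13914225 0.57855692 1.09291021]
{'t': 0.1, 'joints': array([ 1.18118249,  0.62925176,  0.0384559 ,  1.51821701, -0.02696026,
        0.99631177, -0.0200015 ]), 'qd': array([ 0.00033551, -0.00113265, -0.00024016, -0.00444838,  0.00093716,
        0.00236955,  0.00021329]), 'tau': array([ 2.85776863e-03, -5.50797880e+01,  1.14802323e+00, -1.87115568e+01,
       -5.19511546e-02,  1.91753620e-02,  6.08729374e-05]), 'position': array([ 0.20664738, -0.61566628,  0.20466383]), 'tcp_rot': array([-3.09888611e+00, -5.06181182e-01,  5.08343086e-04]), 'ft_force': array([ 0.19519433, -0.70854061, -0.86247445]), 'moment': array([-0.01712641,  0.00333974, -0.01165611]), 'finger_force': 0.0, 'opening': 1.0026769036223142}
```

View pics/scene0.png

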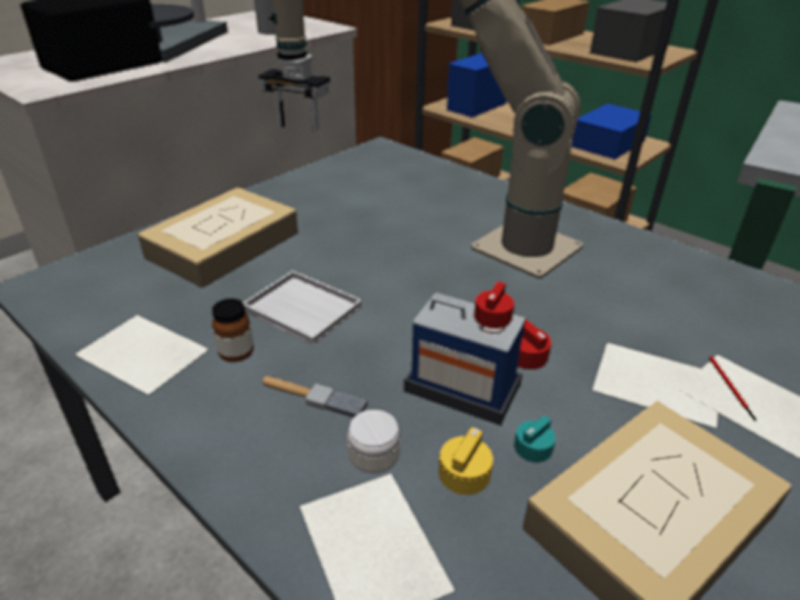

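View pics/top0.png

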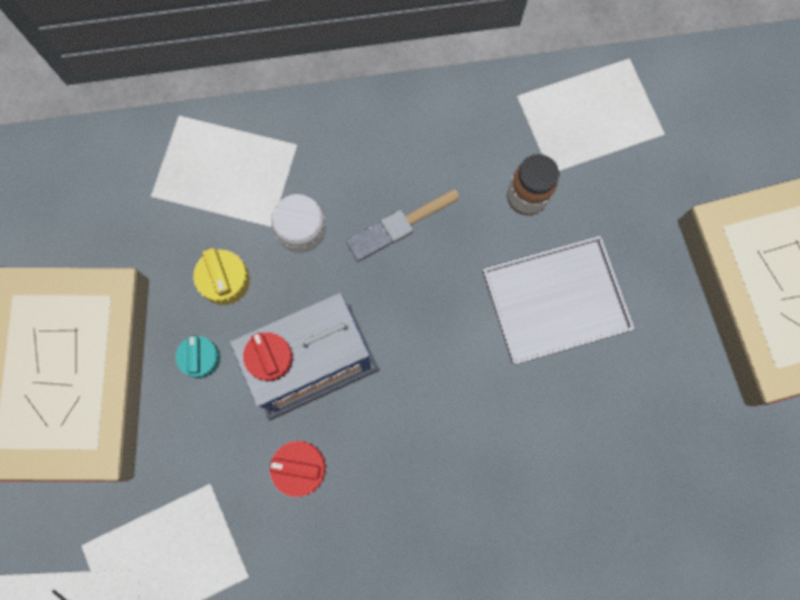

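Two views agree. Red candidates in the top view are the cap on the can (267,357), and a larger one on the bench (298,469). Other caps are turquoise (197,356) and yellow (219,275). The red cap on the can is smaller in pixels even though it sits nearer the camera, so it fits. I'll check this in an enlarged crop.

```bash
python3 - <<'E'
from h import *
a=np.load("pics/scene_last.npz")["color"];b=np.load("pics/top_last.npz")["color"]
def cr(im,x,y,w,h): return cv2.resize(im[y:y+h,x:x+w,::-1],(w*4,h*4),interpolation=cv2.INTER_CUBIC)
cv2.imwrite("pics/crop1.png",np.hstack([cr(a,262,178,100,95),cr(b,140,185,100,95)]) )
cv2.imwrite("pics/crop1.png",np.hstack([cr(a,258,175,100,145),cr(b,140,185,100,145)]))
E
```

```text
(no output)
```

View pics/crop1.png

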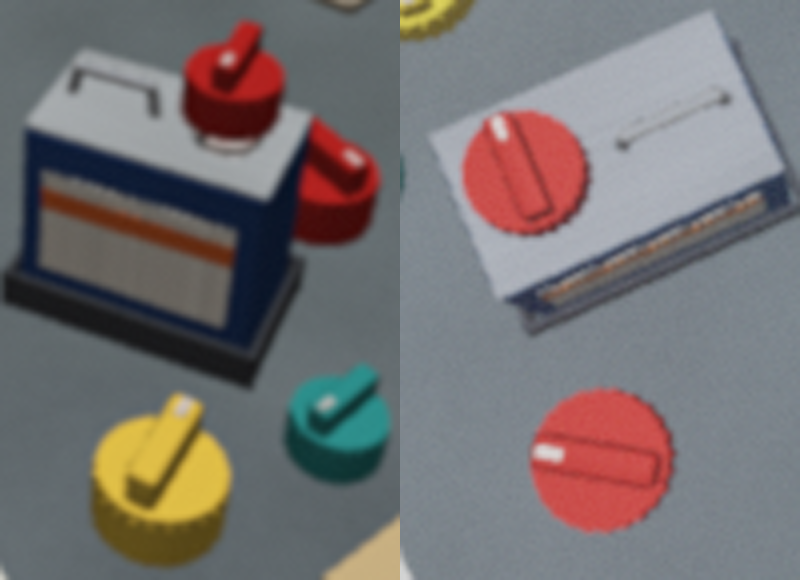

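```bash
cat >> h.py <<'E'
def P(c):
    return c["K"]@np.hstack([cv2.Rodrigues(c["rvec"])[0],np.reshape(c["tvec"],(3,1))])
def tri(ca,cb,pa,pb):
    X=cv2.triangulatePoints(P(ca),P(cb),np.array(pa,float).T,np.array(pb,float).T); return (X[:3]/X[3]).T
def hit(c,p,z):
    M=P(c); H=M[:,[0,1,3]].copy(); H[:,2]+=M[:,2]*z
    p=np.array(p,float); w=(np.linalg.inv(H)@np.c_[p,np.ones(len(p))].T); return (w[:2]/w[2]).T
E
python3 - <<'E'
from h import *
np.set_printoptions(precision=4,suppress=True)
a=np.load("pics/scene_last.npz");b=np.load("pics/top_last.npz")
fa=lambda p:np.array(p)/4+[258,175]-.375
fb=lambda p:(np.array(p))/4+[140,185]-.375
X=tri(a,b,fa([(270,200),(25,122),(84,48),(312,112),(234,75),(240,52)]),fb([(30,135),(312,10),(385,172),(100,298),(125,172),(118,167)]))
print(X); s=1.5625
T=tri(a,b,np.array([(311,338),(246,303),(294,272),(359,301)])/s-.2,np.array([(485,270),(601,239),(632,328),(515,361)])/s-.2)
print(T,T.mean(0))
# cap: disc 0.2125, wing top 0.2345
print(hit(b,fb([(125,172)]),.212),hit(b,fb([(98,118),(140,213),(118,167)]),.2345))
print("sizes",np.diff(hit(b,fb([(63,172),(187,172)]),.2125),axis=0),np.diff(hit(b,fb([(130,460),(272,460)]),.034),axis=0))
print(hit(b,np.array([(537,173),(298,220),(267,357)])/s,.1))
R=cv2.Rodrigues(env.state()["tcp_rot"])[0];print(R)
E
```

```text
[[0.5389 0.2902 0.1608]
 [0.5855 0.1294 0.1626]
 [0.4914 0.102  0.1613]
 [0.4463 0.2611 0.1631]
 [0.5041 0.2336 0.21  ]
 [0.504  0.2346 0.2283]]
[[ 0.6228 -0.1017  0.0173]
 [ 0.6442 -0.2946  0.0201]
 [ 0.4939 -0.3142  0.0194]
 [ 0.4698 -0.1223  0.0188]] [ 0.5577 -0.2082  0.0189]
[[0.5037 0.2334]] [[0.5294 0.2406]
 [0.4786 0.225 ]
 [0.5032 0.2333]]
sizes [[-0.0092 -0.0629]] [[-0.0121 -0.0826]]
[[ 0.7434 -0.1939]
 [ 0.7211  0.1804]
 [ 0.5193  0.25  ]]
[[ 0.948   0.3182 -0.0006]
 [ 0.3182 -0.948   0.0016]
 [-0.0001 -0.0017 -1.    ]]
```

The crop confirms the choice. The cap on the can is 63 mm across and the bench one 83 mm. The cap's disc centre is at about (0.504, 0.234, 0.211), on the can's neck axis, with the wing along about 16.5°. Can top at 0.161 m and tray rim at 0.019 m both match the text. The tool's x is already at 18.5°, and turning anticlockwise moves joint 7 back towards zero.

```bash
python3 -m crank '{"linear": [[0.94,-0.38,-0.45],[0.94,-0.38,-0.45],[0.94,-0.38,-0.45],[0.94,-0.38,-0.45],[0.94,-0.38,-0.45]], "yaw": [0,0,0,0,0], "claw": [-1,-1,-1,-1,-1]}'
```

```text
t: 0.72
position: [0.4032, -0.4483, 0.3193]
tcp_rot: [3.099, 0.515, 0.004]
ft_force: [-0.3, -0.4, 0.3]
opening: 0.997
finger_force: 0.0
```

```bash
python3 -m crank '{"linear": [[0.42,-0.82,0],[0.42,-0.82,0],[0.42,-0.82,0],[0.42,-0.82,0],[0.42,-0.82,0]], "yaw": [0,0,0,0,0], "claw": [-1,-1,-1,-1,-1]}'
```

```text
t: 1.35
position: [0.4344, -0.2198, 0.318]
tcp_rot: [-3.097, -0.517, -0.001]
ft_force: [-1.3, -0.4, -0.8]
opening: 0.999
finger_force: 0.0
```

```bash
python3 -m crank '{"linear": [[0.42,-0.82,0],[0.42,-0.82,0],[0.42,-0.82,0],[0.42,-0.82,0],[0.42,-0.82,0]], "yaw": [0,0,0,0,0], "claw": [-1,-1,-1,-1,-1]}'; python3 -c "
from h import *
print(env.state()['joints'])"
```

```text
t: 1.98
position: [0.4686, 0.0064, 0.3178]
tcp_rot: [-3.098, -0.514, -0.0]
ft_force: [0.3, -0.1, -0.7]
opening: 1.003
finger_force: 0.0
[ 0.05741503  0.24511484 -0.16544034  1.83299459  0.04462847  1.06705857
 -1.36677944]
```

```bash
python3 -m crank '{"linear": [[0.424,-0.818,0],[0.424,-0.818,0],[0.424,-0.818,0],[0.424,-0.818,0],[0.424,-0.818,0]], "yaw": [0.01,0.01,0.01,0.01,0.01], "claw": [-1,-1,-1,-1,-1]}'; python3 - <<'E'
from h import *
c=shot("wrist");cv2.imwrite("pics/w1.png",cv2.resize(c["color"][:,:,::-1],(800,600),interpolation=cv2.INTER_CUBIC))
print(c["K"],c["rvec"],c["tvec"]); print(env.state()["position"],env.state()["tcp_rot"])
R=cv2.Rodrigues(c["rvec"])[0];t=np.reshape(c["tvec"],3)
def proj(X):
    v=R@np.array(X)+t; th=np.arctan2(np.hypot(v[0],v[1]),v[2]); d=v[:2]/np.hypot(v[0],v[1])*th
    return (d*c["K"][0,0]+c["K"][:2,2])*1.5625
for X in [(.504,.2338,.2345),(.5308,.2418,.2345),(.4772,.2258,.2345),(.504,.2338,.2125)]: print(proj(X))
E
```

```text
t: 2.6
position: [0.5041, 0.2331, 0.3171]
tcp_rot: [-3.107, -0.462, 0.001]
ft_force: [-0.1, 0.0, -0.1]
opening: 0.998
finger_force: 0.0
[[297.31863964   0.         250.87467534]
 [  0.         297.31863964 188.09756741]
 [  0.           0.           1.        ]] [-2.36374506  1.75366701  0.21065806] [0.07705655 0.48212234 0.6279628 ]
[0.50425441 0.2303801  0.3171961 ] [ 3.10668957e+00  4.56641906e-01 -1.53449314e-03]
[390.72682804 298.8286664 ]
[390.89724524 251.19106912]
[390.57294147 344.11368076]
[390.84109093 290.19729525]
```

View pics/w1.png

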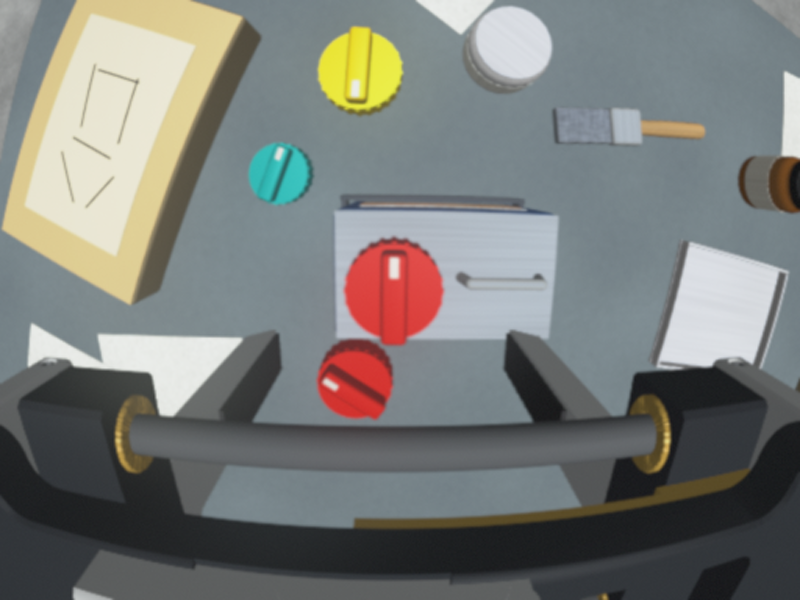

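The wing runs from (394,250) to (394,343), against a prediction of (391,251) to (391,344), so the position is right to about 1–2 mm. The finger midpoint is near x=392. I'll descend and grip the wing.

```bash
python3 -m crank '{"linear": [[0,0.004,0.15],[0,0.004,0.3],[0,0.004,0.39],[0,0.004,0.4],[0,0.004,0.4]], "yaw": [0.003,0.003,0.003,0.003,0.003], "claw": [-1,-1,-1,-1,-1]}'
```

```text
t: 3.28
position: [0.5048, 0.2292, 0.2187]
tcp_rot: [3.11, 0.439, 0.002]
ft_force: [0.7, 0.3, -0.0]
opening: 1.0
finger_force: 0.0
```

```bash
python3 -m crank '{"linear": [[0,0,0],[0,0,0],[0,0,0],[0,0,0],[0,0,0]], "yaw": [0,0,0,0,0], "claw": [1,1,1,1,1]}'; python3 -m crank '{"linear": [[0,0,0],[0,0,0],[0,0,0],[0,0,0],[0,0,0]], "yaw": [0,0,0,0,0], "claw": [1,1,1,1,1]}'; python3 -c "
from h import *
print(env.state())"
```

```text
t: 3.9
position: [0.5038, 0.2308, 0.218]
tcp_rot: [3.11, 0.443, 0.0]
ft_force: [0.3, -0.2, -0.6]
opening: 0.504
finger_force: 0.0
t: 4.53
position: [0.5034, 0.2321, 0.2181]
tcp_rot: [-3.108, -0.444, -0.0]
ft_force: [-1.0, 3.8, 0.3]
opening: 0.166
finger_force: 29.9
{'t': 4.525, 'joints': array([-0.32673591,  0.48258549, -0.22958545,  1.7688465 ,  0.13274495,
        0.90454732, -1.9000412 ]), 'qd': array([-0.00077753,  0.00227533,  0.00048921,  0.00011248,  0.00065504,
       -0.00117736, -0.00029658]), 'tau': array([ 2.47255370e+00, -4.57728195e+01,  6.48982711e-01, -1.70666170e+01,
        1.28226288e+00,  3.72773828e-01, -1.70003297e-02]), 'position': array([0.50339091, 0.2321347 , 0.21809845]), 'tcp_rot': array([-3.10827805e+00, -4.44183981e-01, -1.61924819e-04]), 'ft_force': array([-1.00349737,  3.75790849,  0.28862224]), 'moment': array([ 1.09658797,  0.4151477 , -0.0013685 ]), 'finger_force': 29.939615428447723, 'opening': 0.16600543055958422}
```

```bash
python3 -m crank '{"linear": [[0,-0.003,0.004],[0,-0.003,0.008],[0,-0.003,0.012],[0,-0.003,0.012],[0,-0.003,0.012]], "yaw": [0,0,0,0,0], "claw": [1,1,1,1,1]}'; python3 -m crank '{"linear": [[0,0,0.004],[0,0,0.008],[0,0,0.012],[0,0,0.012],[0,0,0.012]], "yaw": [0,0,0,0,0], "claw": [1,1,1,1,1]}'
```

```text
t: 5.15
position: [0.5035, 0.2321, 0.2163]
tcp_rot: [-3.109, -0.443, -0.001]
ft_force: [-2.9, 1.8, 7.8]
opening: 0.17
finger_force: 30.0
t: 5.78
position: [0.5035, 0.2321, 0.2134]
tcp_rot: [-3.109, -0.443, -0.002]
ft_force: [-3.6, 2.0, 9.3]
opening: 0.168
finger_force: 30.0
```

```bash
python3 -m crank '{"linear": [[0,0,0.004],[0,0,0.008],[0,0,0.008],[0,0,0.008]], "yaw": [0,0,0,0], "claw": [1,1,1,1]}'; python3 -m crank '{"linear": [[0,0,0.004],[0,0,0.008],[0,0,0.008],[0,0,0.008]], "yaw": [0,0,0,0], "claw": [1,1,1,1]}'
```

```text
t: 6.28
position: [0.5035, 0.2322, 0.2115]
tcp_rot: [-3.109, -0.443, -0.002]
ft_force: [-3.9, 1.4, 10.0]
opening: 0.163
finger_force: 30.0
t: 6.78
position: [0.5036, 0.2322, 0.2097]
tcp_rot: [-3.109, -0.443, -0.002]
ft_force: [-4.3, 1.9, 11.1]
opening: 0.167
finger_force: 30.0
```

```bash
python3 -m crank '{"linear": [[0,0,0.004],[0,0,0.006],[0,0,0.006],[0,0,0.006]], "yaw": [0,0,0,0], "claw": [1,1,1,1]}'
```

```text
t: 7.28
position: [0.5035, 0.2322, 0.2082]
tcp_rot: [-3.109, -0.443, -0.002]
ft_force: [-4.5, 1.7, 11.1]
opening: 0.163
finger_force: 30.0
```

```bash
python3 -m crank '{"linear": [[0,0,0.004],[0,0,0.006],[0,0,0.006]], "yaw": [0,0,0], "claw": [1,1,1]}'; python3 -m crank '{"linear": [[0,0,0.004],[0,0,0.006],[0,0,0.006]], "yaw": [0,0,0], "claw": [1,1,1]}'
```

```text
t: 7.65
position: [0.5035, 0.2322, 0.2068]
tcp_rot: [-3.109, -0.443, -0.002]
ft_force: [-5.1, 1.2, 12.7]
opening: 0.17
finger_force: 30.0
t: 8.02
position: [0.5036, 0.2323, 0.2067]
tcp_rot: [-3.109, -0.443, -0.003]
ft_force: [-7.8, 1.0, 21.4]
opening: 0.174
finger_force: 30.0
```

```bash
python3 -m crank '{"linear": [[0,0,0.004],[0,0,0.006],[0,0,0.006]], "yaw": [0,0,0], "claw": [1,1,1]}'
```

```text
t: 8.4
position: [0.5037, 0.2324, 0.2066]
tcp_rot: [-3.109, -0.443, -0.005]
ft_force: [-9.2, -0.4, 30.0]
opening: 0.171
finger_force: 30.0
```

Force climbed from 12.7 N to 21 N to 30 N with no more travel, so the cap is on its seat. I'll turn anticlockwise (negative yaw) in steps and watch the force.

```bash
python3 -m crank '{"linear": [[-0.004,0,0],[-0.004,0,0],[-0.004,0,0]], "yaw": [-0.03,-0.06,-0.08], "claw": [1,1,1]}'; python3 -c "
from h import *
print(env.state()['moment'])"
```

```text
t: 8.78
position: [0.5049, 0.2324, 0.2066]
tcp_rot: [-3.029, -0.83, -0.011]
ft_force: [-5.3, 0.6, 26.9]
opening: 0.171
finger_force: 30.1
[ 0.05081854  1.22944951 -0.2636934 ]
```

```bash
python3 -m crank '{"linear": [[0,0,0.001],[0,0,0.001],[0,0,0.001],[0,0,0.001]], "yaw": [-0.03,-0.06,-0.09,-0.1], "claw": [1,1,1,1]}'; python3 -c "
from h import *
print(env.state()['moment'])"
```

```text
t: 9.28
position: [0.5052, 0.2324, 0.2066]
tcp_rot: [2.863, 1.293, 0.012]
ft_force: [-4.9, -0.3, 28.7]
opening: 0.166
finger_force: 30.1
[-0.06771369  1.23587856 -0.26116165]
```

```bash
python3 -m crank '{"linear": [[0,0,0],[0,0,0],[0,0,0],[0,0,0],[0,0,0]], "yaw": [-0.04,-0.08,-0.12,-0.16,-0.16], "claw": [1,1,1,1,1]}'; python3 -m crank '{"linear": [[0,0,0],[0,0,0],[0,0,0],[0,0,0],[0,0,0]], "yaw": [-0.04,-0.08,-0.12,-0.16,-0.16], "claw": [1,1,1,1,1]}'; python3 -c "
from h import *
print(env.state()['moment'],env.state()['joints'])"
```

```text
t: 9.9
position: [0.5058, 0.2325, 0.2066]
tcp_rot: [2.449, 1.962, 0.013]
ft_force: [-2.7, -1.1, 27.8]
opening: 0.168
finger_force: 30.1
t: 10.52
position: [0.5064, 0.233, 0.2066]
tcp_rot: [1.883, 2.508, 0.014]
ft_force: [-1.7, 0.6, 27.5]
opening: 0.168
finger_force: 30.0
[-0.00938404  0.49351195 -0.02357949] [-0.05335664  0.55831831 -0.65894129  1.77628393  0.41715198  0.93922592
 -0.60427751]
```

Turned 90° at a steady 27–29 N. Next I lift slowly.

```bash
python3 -m crank '{"linear": [[0,0,-0.01],[0,0,-0.02],[0,0,-0.03],[0,0,-0.04],[0,0,-0.05]], "yaw": [0,0,0,0,0], "claw": [1,1,1,1,1]}'; python3 -m crank '{"linear": [[0,0,-0.02],[0,0,-0.04],[0,0,-0.06],[0,0,-0.08],[0,0,-0.08]], "yaw": [0,0,0,0,0], "claw": [1,1,1,1,1]}'
```

```text
t: 11.15
position: [0.5063, 0.2329, 0.2166]
tcp_rot: [1.884, 2.508, 0.013]
ft_force: [3.4, 2.6, 7.9]
opening: 0.166
finger_force: 30.0
t: 11.78
position: [0.5022, 0.2304, 0.234]
tcp_rot: [-1.886, -2.512, 0.003]
ft_force: [-0.4, -0.2, -0.8]
opening: 0.165
finger_force: 30.0
```

Came free without resistance. I'll raise it more and check.

```bash
python3 -m crank '{"linear": [[0,0,-0.1],[0,0,-0.2],[0,0,-0.3],[0,0,-0.3]], "yaw": [0,0,0,0], "claw": [1,1,1,1]}'; python3 - <<'E'
from h import *
a=shot("scene")["color"];w=shot("wrist")["color"]
print(env.state()["ft_force"],env.state()["position"])
f=lambda im:cv2.resize(im[:,:,::-1],(400,300),interpolation=cv2.INTER_AREA)
c=cv2.resize(a[120:270,200:400,::-1],(400,300),interpolation=cv2.INTER_CUBIC)
cv2.imwrite("pics/lift.png",np.hstack([c,f(w)]))
E
```

```text
t: 12.28
position: [0.503, 0.2315, 0.3102]
tcp_rot: [1.886, 2.511, 0.003]
ft_force: [0.8, 0.4, -1.2]
opening: 0.167
finger_force: 30.0
[ 0.50259017 -0.48375267 -0.82546812] [0.50204691 0.23053944 0.30815669]
```

View pics/lift.png

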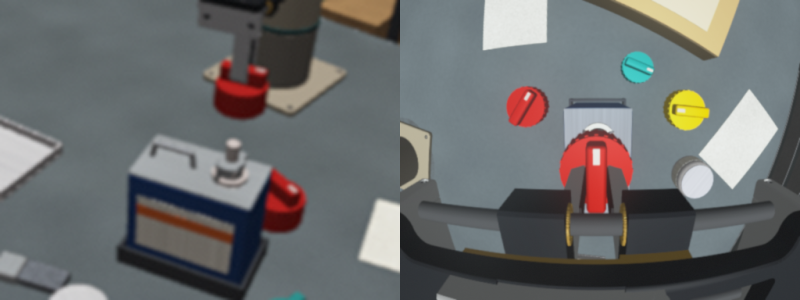

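The left half shows the bare neck at (233,150) and the cap hanging upright in the fingers at (240,95). The right half shows the wing squarely between the pads at (597,170). Next stop is the tray.

```bash
python3 -m crank '{"linear": [[-0.2,-0.03,0],[-0.42,-0.07,0],[-0.64,-0.1,0],[-0.875,-0.139,0],[-0.875,-0.139,0]], "yaw": [0,0,0,0,0], "claw": [1,1,1,1,1]}'; python3 -m crank '{"linear": [[-0.22,-0.03,0],[-0.44,-0.07,0],[-0.66,-0.1,0],[-0.875,-0.139,0],[-0.875,-0.139,0]], "yaw": [0,0,0,0,0], "claw": [1,1,1,1,1]}'; python3 -c "
from h import *
print(env.state()['joints'])"
```

```text
t: 13.0
position: [0.5297, 0.0046, 0.3069]
tcp_rot: [-1.898, -2.502, 0.008]
ft_force: [-0.2, 0.3, -1.4]
opening: 0.17
finger_force: 30.0
t: 13.62
position: [0.5568, -0.2132, 0.3068]
tcp_rot: [-1.894, -2.504, 0.004]
ft_force: [0.4, 0.2, -0.2]
opening: 0.166
finger_force: 30.0
[ 0.71109325  0.51901136 -0.63953903  1.51806958  0.32267224  1.21489589
  0.29603069]
```

```bash
python3 -m crank '{"linear": [[0,0,0.2],[0,0,0.44],[0,0,0.7],[0,0,0.9],[0,0,0.96]], "yaw": [0,0,0,0,0], "claw": [1,1,1,1,1]}'; python3 -m crank '{"linear": [[0,0,0.01],[0,0,0.02],[0,0,0.03],[0,0,0.04],[0,0,0.05]], "yaw": [0,0,0,0,0], "claw": [1,1,1,1,1]}'
```

```text
t: 14.25
position: [0.5552, -0.2055, 0.0657]
tcp_rot: [-1.878, -2.509, 0.002]
ft_force: [-0.4, 0.1, -0.4]
opening: 0.17
finger_force: 30.0
t: 14.88
position: [0.5582, -0.2085, 0.0571]
tcp_rot: [1.886, 2.512, 0.0]
ft_force: [0.9, 0.1, 0.8]
opening: 0.169
finger_force: 30.0
```

```bash
python3 -m crank '{"linear": [[0,0,0.006],[0,0,0.012],[0,0,0.018],[0,0,0.022],[0,0,0.022]], "yaw": [0,0,0,0,0], "claw": [1,1,1,1,1]}'
```

```text
t: 15.5
position: [0.558, -0.2083, 0.0512]
tcp_rot: [-1.886, -2.512, 0.0]
ft_force: [0.8, 0.7, -0.7]
opening: 0.17
finger_force: 30.0
```

```bash
python3 -m crank '{"linear": [[0,0,0.006],[0,0,0.012],[0,0,0.018],[0,0,0.018]], "yaw": [0,0,0,0], "claw": [1,1,1,1]}'
```

```text
t: 16.0
position: [0.5579, -0.2083, 0.0466]
tcp_rot: [-1.886, -2.512, 0.0]
ft_force: [0.5, -0.0, 0.4]
opening: 0.168
finger_force: 30.0
```

```bash
python3 -m crank '{"linear": [[0,0,0.004],[0,0,0.008],[0,0,0.008]], "yaw": [0,0,0], "claw": [1,1,1]}'
```

```text
t: 16.38
position: [0.5579, -0.2083, 0.0447]
tcp_rot: [-1.886, -2.512, 0.0]
ft_force: [-0.4, 0.0, -0.7]
opening: 0.165
finger_force: 30.0
```

```bash
python3 -m crank '{"linear": [[0,0,0.004],[0,0,0.006],[0,0,0.006]], "yaw": [0,0,0], "claw": [1,1,1]}'
```

```text
t: 16.75
position: [0.558, -0.2084, 0.0436]
tcp_rot: [1.886, 2.512, -0.0]
ft_force: [-1.2, -0.2, 4.6]
opening: 0.169
finger_force: 30.0
```

```bash
python3 -m crank '{"linear": [[0,0,0.004],[0,0,0.006],[0,0,0.006]], "yaw": [0,0,0], "claw": [1,1,1]}'
```

```text
t: 17.12
position: [0.5579, -0.2085, 0.0434]
tcp_rot: [1.886, 2.512, -0.001]
ft_force: [-4.7, 1.5, 14.9]
opening: 0.166
finger_force: 30.0
```

The cap touches the floor at 0.0436, as predicted. I'll ease off the push, open, and retreat.

```bash
python3 -m crank '{"linear": [[0,0,-0.006],[0,0,-0.006],[0,0,-0.006],[0,0,-0.006],[0,0,-0.006]], "yaw": [0,0,0,0,0], "claw": [1,-1,-1,-1,-1]}'; python3 -m crank '{"linear": [[0,0,0],[0,0,0],[0,0,0],[0,0,0],[0,0,0]], "yaw": [0,0,0,0,0], "claw": [-1,-1,-1,-1,-1]}'; python3 -m crank '{"linear": [[0,0,-0.05],[0,0,-0.15],[0,0,-0.35],[0,0,-0.55],[0,0,-0.7]], "yaw": [0,0,0,0,0], "claw": [-1,-1,-1,-1,-1]}'; python3 - <<'E'
from h import *
a=shot("scene")["color"];w=shot("top")["color"]
c=cv2.resize(a[120:270,120:320,::-1],(400,300),interpolation=cv2.INTER_CUBIC)
cv2.imwrite("pics/end.png",np.hstack([c,cv2.resize(w[:,:,::-1],(400,300),interpolation=cv2.INTER_AREA)]))
E
```

```text
t: 17.75
position: [0.558, -0.2083, 0.0431]
tcp_rot: [-1.886, -2.512, -0.0]
ft_force: [-0.8, 0.2, -0.0]
opening: 0.558
finger_force: 0.0
t: 18.38
position: [0.558, -0.2083, 0.0432]
tcp_rot: [1.886, 2.512, 0.0]
ft_force: [0.1, -0.4, 0.3]
opening: 0.997
finger_force: 0.0
t: 19.0
position: [0.5586, -0.2082, 0.2215]
tcp_rot: [1.884, 2.511, 0.002]
ft_force: [0.6, -0.0, -0.4]
opening: 0.999
finger_force: 0.0
```

View pics/end.png

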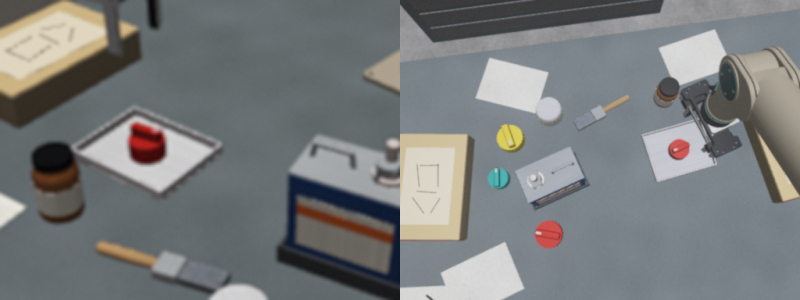

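The cap stands upright in the middle of the tray, at (147,142) on the left and (679,149) on the right. The bystanders haven't moved and the gripper is clear.

```bash
python3 -c "
from rig import env
print(env.finish_job())"
```

```text
the job is handed in; nothing more can be done
None
```

The solvent can is open: I pressed the red cap to its seat at about 30 N, turned it 90° anticlockwise at 27–29 N, lifted it off, set it upright in the middle of the tray, and handed the job in at about 19 s (no verdict was shown).

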